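# Dose a storage tin, set on its nested lids, take the outer lid away

### The job

On the filling stand, swing the doser's sprung lever round to its stop so that the white drying capsule drops into the tin, and let the lever come back to rest. Then take the nested pair of lids from the worktop by the black knob of the inner lid, which stands up through the outer lid's collar, lower both together onto the tin and let go; now lift the outer lid alone, by its collar, straight off, so that the inner lid stays seated and undisturbed, because the outer lid goes on to the next tin. Finish while still holding the outer lid level in the gripper, at least 6 cm higher than where it lay on the tin, with nothing else touching it; leave everything else on the worktop where it is.

Things in the scene. Friction and masses are not known exactly. Their poses are not given: they have to be found in the camera images.
- stand: Fixed aluminium filling stand: a 6 mm base plate with a low ring that locates the tin, and beside it a slide table (aluminium, on posts) level with the tin's rim, 91 mm above the worktop. Origin: on the worktop, on the axis of the tin's ring. z up. In its frame the lever's pivot lies at x = +110 mm, y = 0, and the slide table at y = -48 to -138 mm, x = -20 to +135 mm. The base plate spans x = -60 to +155, y = -145 to +60 mm.
- lever_pivot (a point): Point on the lever's vertical pivot axis, 91 mm above the worktop (fixed to the stand). At the back of the worktop, left of and behind the stand, a stack of cartons 0.35 m tall reaches forward to about x = 0.65 m (y = -0.15 to +0.1 m in the room): pass in front of it.
- lever_grip (a point): On the axis of the lever's upright black handle peg (16 mm diameter, 46 mm tall, from 104 to 150 mm above the worktop): a point 129 mm above the worktop. The steel lever is a flat bar on a vertical pivot, with the peg at its end, 147 mm from the pivot axis; between them, 110 mm from the pivot, a ring pocket pushes the capsule over the slide table. The bar's top is 104 mm above the worktop. The peg may be pinched from above or pushed sideways.
- lever (a joint): Angle of the lever, rad: 0 at rest (over the slide table), 1.309 at its stop, where the pocket is over the middle of the tin. It grows clockwise seen from above (about -z). A spring drives it back to 0; to hold it at the stop takes about 2.5 N at the peg; it returns by itself in under a second.
- capsule: White drying capsule, a puck of 28 mm diameter and 14 mm height, origin at its underside. At the start it lies in the lever's pocket on the slide table; the swung lever pushes it off the table's edge into the open tin. It is not to be handled.
- tin: Open round steel tin, outer diameter 92 mm, 85 mm tall, mouth 84 mm wide, wall 4 mm, 0.4 kg, loose but located in the stand's ring (1.5 to 2 mm play). Origin: centre of its underside, 6 mm above the worktop. Not to be handled.
- tin_mouth (a point): Centre of the tin's mouth at the level of its rim, 85 mm above the tin's underside.
- inner_lid: Steel inner lid, round: a plug of 78 mm diameter (tapered foot), 10 mm deep, under a flange of 94 mm diameter and 6 mm thickness; on top a black upright cylindrical knob, 22 mm diameter, whose top is 64 mm above the underside. Origin: centre of the plug's underside; z up. About 0.16 kg. At the start it stands on the worktop on its plug. Seated on the tin the flange lies on the rim and the origin is 10 mm below the rim, 75 mm above the tin's origin.
- inner_knob (a point): Middle of the exposed part of the inner lid's knob (51.5 mm above the plug's underside, 12.5 mm below the knob's top): the knob is free from 39 mm (the collar's top) to 64 mm above the plug's underside.
- outer_lid: Steel outer lid, round, 105 mm diameter: a 3 mm disc with a 3.5 mm deep skirt, lying loose on the inner lid's flange, and in the middle a collar (tube) of 44 mm outer and 28 mm inner diameter, 20 mm tall, through which the inner lid's knob passes with 3 mm play all round. Origin: centre of the skirt's lower edge; z up; nested, it is 12.5 mm above the inner lid's origin. About 0.16 kg.
- outer_collar (a point): Centre of the outer lid's collar, half-way up: 16.5 mm above the outer lid's origin. The collar reaches 10 mm above and below this point, down to the disc's upper face. Nested it is 22.5 mm below inner_knob, and the knob's top is 35 mm above it.
- plain_jar: Jar with red contents and a green screw cap, no label, 60 mm diameter, 85 mm tall; bystander, leave alone. Origin: centre of its underside.
- brass_weight: Brass balance weight with a knob, 37 mm diameter, 35 mm tall; bystander, leave alone. Origin: centre of its underside.
- honey_jar: Jar with green screw cap, 64 x 68 mm, 84 mm tall; bystander, leave alone. Origin: centre of its underside.
- spice_jar: Spice jar with a dark cap, 44 mm diameter, 105 mm tall; bystander, leave alone. Origin: centre of its underside.
- brush: Flat pastry brush, 223 x 43 mm, 12 mm thick; bystander, leave alone. Origin: centre of its underside.
- timer: Round red and white kitchen timer, 62 mm diameter, 45 mm tall; bystander, leave alone. Origin: centre of its underside.

How it is judged:
On the way, in this order (a step that is already met when the one before it is completed fails the run):
1. the lever is swung to its stop (value of joint lever above 1.25 rad), for 0.05 s.
2. the lever is back at rest and the capsule lies in the tin (value of joint lever below 0.12 rad and horizontal distance between capsule and tin below 0.035 m and z of capsule in the frame of tin below 0.06 m), for 0.2 s.
3. both lids lie nested on the tin, the inner seated, and are let go (z of inner_lid in the frame of tin below 0.0775 m and horizontal distance between inner_lid and tin below 0.006 m and angle between inner_lid's own z axis and vertical below 0.05 rad and z of outer_collar in the frame of inner_lid below 0.0315 m and horizontal distance between outer_collar and inner_lid below 0.005 m and contact force between the fingers and inner_lid below 0.1 N and contact force between the fingers and outer_lid below 0.1 N), for 0.2 s.
At the end, for the whole second after the job is handed in: Gripper holds the outer lid still, tilt < 0.25 rad, collar >= 163 mm above the tin's underside, touching only fingers. Inner lid seated (origin < 77.5 mm above the tin's, < 6 mm off axis, tilt < 0.05), untouched. Capsule in tin, lever < 0.12 rad, tin upright in its ring (all of step 2 and z of inner_lid in the frame of tin below 0.0775 m and horizontal distance between inner_lid and tin below 0.006 m and angle between each of inner_lid, tin's own z axis and vertical below 0.05 rad and horizontal distance between tin and stand below 0.005 m and z of tin in the frame of stand below 0.009 m and z of outer_collar in the frame of tin above 0.163 m and angle between outer_lid's own z axis and vertical below 0.25 rad and contact force between the fingers and outer_lid above 1 N and contact force between each of outer_lid, the fingers and inner_lid below 0.1 N and contact force between outer_lid and tin below 0.1 N and contact force between outer_lid and stand below 0.1 N and contact force between outer_lid and capsule below 0.1 N and linear speed of outer_lid below 0.03 m/s); the arm keeps its last pose, push and grip.
It fails at once if the outer lid is parted from the inner lid while the inner lid is not seated on the tin, or the inner lid is disturbed afterwards (distance between outer_collar and inner_knob above 0.055 m and (z of inner_lid in the frame of tin above 0.0785 m or z of inner_lid in the frame of tin below 0.07 m or horizontal distance between inner_lid and tin above 0.0075 m or angle between inner_lid's own z axis and vertical above 0.08 rad)).
It fails at once if the lids are let fall onto the tin (z of inner_lid in the frame of tin above 0.095 m and contact force between the fingers and inner_lid below 0.05 N and linear speed of inner_lid above 0.25 m/s).
It fails at once if the tin is lifted out of its ring or tipped (angle between tin's own z axis and vertical above 0.15 rad or z of tin in the frame of stand above 0.016 m).
It fails at once if a bystander is moved by more than 3 cm (distance of any of plain_jar, brass_weight, honey_jar, spice_jar, brush, timer from where it was at the start of the episode above 0.03 m).
It also fails if it takes over 72 s, if anything falls off the work surface, if the arm or the gripper's body presses on something with over 40 N, if the wrist force passes 120 N, or if a joint passes its speed limit or range.

### The arm

A 7-joint arm with a two-finger parallel gripper is mounted at the origin on a cart in front of the work surface, level with it; the furniture and walls round the work are solid. World frame = base frame: x ahead of the robot, y to its left, z up, the work surface at z = 0. Lengths are in m, angles in rad, forces in N, time in s.
With the tool pointing down it reaches from about 0.425 to 0.875 m from the base axis. Payload 9.9 kg.
Tool frame: the origin (TCP) lies midway between the tips of the shut fingers; the grasp point (between the pads) lies behind it (robot.grip_point_offset is the z of the grasp point in the tool frame, in m); z points along the fingers, y is the direction in which the jaws open and shut (so a half turn about z gives the same grasp; the last joint's range is limited). The gripper opens to 85 mm and grips with 20 to 120 N. Pads are 22 mm wide; open, the fingers measure 114 mm over their backs; the gripper's body (76 mm by 85 mm) begins 54 mm behind the grasp point. The pads swing forward as they close: fully open they stand 13 mm farther back than shut.
Start: joints at [1.163, 0.576, 0.025, 1.437, -0.015, 1.129, -0.057], TCP at [0.215, -0.64, 0.231] pointing down, gripper open.
Joint ranges: [-2.76, 2.76], [-0.34, 2.15], [-1.52, 1.57], [0.19, 2.46], [-1.09, 4.23], [0.17, 1.99], [-2.82, 2.82]. Speed limits (rad/s): [2.22, 2.22, 3.01, 3.01, 3.14, 3.14, 3.14].

### API

Orientations are given as a rotation vector (axis times angle).
In Python, from workcell import readout, cams, order, models, robot gives the robot as it stands.
- The arm moves only by the tool drive_tool, never from a script. Its arguments are lists of equal length, an entry for each row: "delta_pos": the shift along the tool's x, y, z in units of 50 mm (1.0 is 50 mm), a list of three; "twist": the turn about the tool's z in units of 8 degrees (1.0 is 8 degrees); "jaw": the opening, from 0 (shut) to 1 (fully open). A call has 1 to 12 rows; each row shifts and turns the commanded pose from where the row before left it, along the tool's axes as they then stand; what a row does not reach is not made up. A row lasts 1/8 s, in which the tool goes at most 62.5 mm and 10.7 degrees, less where a joint would pass 70% of its speed; a pose out of reach is approached as far as the arm can. A call is refused whole if a number of a shift passes 1 or a number of a turn 1, either way. A call with a gripper value outside its range is refused whole. The fingers move at their own pace and stop on an object; "grip_force" is the grip in N (left out, the last holds). Time passes only in rows, so rows that do not move let the fingers close. It gives the time, the measured TCP pose, the force and the opening at its end, in the units of the state.
- readout.get_obs(): the state, without advancing time (a new reading comes with each control period).
- cams.capture(name): name is "side" or "top" or "wrist"; returns the picture (384x512x3 uint8, red, green, blue); there is no depth.
- cams.camera_model(name): a dict with "camera_matrix" (3x3 intrinsics, pixels), "distortion" ([k1, k2, p1, p2, k3] as OpenCV has them; the pictures are not rectified), "extrinsics" (4x4, takes a point from world to camera coordinates). Camera axes: x right, y up, looking along -z (the intrinsics and any distortion apply to the point x, -y, -z); pixel columns grow to the right and rows downward; lengths in m; the calibration is good to about 2 mm. A picture is of the moment at which its call begins: read the wrist's pose just before it. camera_model takes no time and is no camera call; for the wrist camera it gives the pose at the moment of the call.
- order.close_job(): hands the job in, once; it reports no verdict.
Trained networks look in the newest picture that a camera, given by its name, has taken for a name from the list of things; names that differ only in an ending like _2 or _b are one class to them, and where a whole thing is asked for, a point or a joint stands for the part that bears it (a point fixed in the world has none). Each returns a list of dicts, best first, with "p" (0 to 1); they miss things now and then, are a little off and sometimes report something else, mostly with a low value. They report only what shows in the picture. A call takes as long as a camera call.
- models.silhouettes(camera, label): "pixels" (384x512 bool, what is visible of it) and "xy" ([column, row] in pixels, amid what is visible of it).
The state is a dict: "time_s": time; "joints": joint angles; "qd": joint speeds; "joint_efforts": joint torques, N m; "position": TCP position; "eef_rot": TCP orientation; "ft_force": force on the tool from outside, world axes, zero at the start; "ft_torque": the same for the moment, N m; "opening": finger opening in m.
Only numpy, scipy, OpenCV 4.12 (cv2) and the standard library are available. Lean on these libraries where they do the work, as an engineer would, in place of code of your own. Each camera call takes 0.05 s, during which the arm holds its last target.

## Working session

There is one attempt and no reset: what is moved stays moved. The work goes in short steps, Python scripts to look and compute and a tool call to move; the robot and the scene stay as the last step left them, time stands still between calls to the robot, and variables do not carry over. Pictures are saved under pics/ and viewed, and the job is handed in when it is done.

Besides the shell and the picture viewer there is one more tool, called in YAML: its name, and indented under it one key for each argument. drive_tool: Moves the arm, as the interface text tells. Its arguments: {"type":"object","properties":{"delta_pos":{"type":"array"},"twist":{"type":"array"},"jaw":{"type":"array"},"grip_force":{"type":"number"}},"required":["delta_pos","twist","jaw"]}

```bash
ls; mkdir -p pics; cat > h.py <<'E'
import numpy as np,cv2
from workcell import readout,cams,order,models,robot
def snap(n,f):
    im=cams.capture(n); cv2.imwrite('pics/'+f,im[:,:,::-1]); return im
def ray(n,uv):
    m=cams.camera_model(n);K=np.array(m['camera_matrix'],float);D=np.array(m['distortion'],float);E=np.array(m['extrinsics'],float)
    p=cv2.undistortPoints(np.array([[uv]],float),K,D)[0,0]
    d=np.array([p[0],-p[1],-1.0]);R=E[:3,:3];t=E[:3,3]
    return -R.T@t, R.T@d
def atz(n,uv,z):
    c,d=ray(n,uv); return c+d*(z-c[2])/d[2]
def proj(n,P):
    m=cams.camera_model(n);K=np.array(m['camera_matrix'],float);D=np.array(m['distortion'],float);E=np.array(m['extrinsics'],float)
    P=np.atleast_2d(P).astype(float);q=P@E[:3,:3].T+E[:3,3];q=q*[1,-1,-1]
    return cv2.projectPoints(q,np.zeros(3),np.zeros(3),K,D)[0][:,0]
E
python3 - <<'E'
from h import *
np.set_printoptions(precision=4,suppress=True)
for n in('side','top','wrist'):
    snap(n,n+'0.png'); c,d=ray(n,(256,192)); print(n,c,d)
print(readout.get_obs()); print(robot.grip_point_offset)
E
```

```text
pics
side [ 0.1127 -1.2547  1.1425] [ 0.2213  0.7157 -0.6624]
top [ 0.3761 -0.1246  1.3019] [ 0.0968 -0.0018 -0.9954]
wrist [ 0.2956 -0.6131  0.3727] [-0.338  -0.1086 -0.9354]
{'time_s': 0.15, 'joints': array([ 1.1632,  0.5763,  0.0248,  1.4377, -0.015 ,  1.129 , -0.0565]), 'qd': array([-0.0003, -0.0032, -0.0018, -0.0008, -0.0001,  0.0021, -0.0001]), 'joint_efforts': array([  0.0044, -76.6264,   2.2535, -28.6185,   0.0156,   0.0098,
         0.    ]), 'position': array([ 0.2147, -0.6396,  0.2307]), 'eef_rot': array([-3.0993, -0.5063,  0.0004]), 'ft_force': array([-0.1276,  0.2415,  0.0225]), 'ft_torque': array([ 0.0333,  0.0025, -0.0025]), 'opening': 0.08564155764774647}
-0.0187
```

View pics/side0.png

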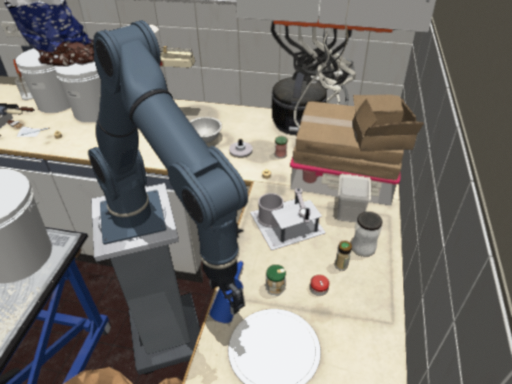

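View pics/top0.png

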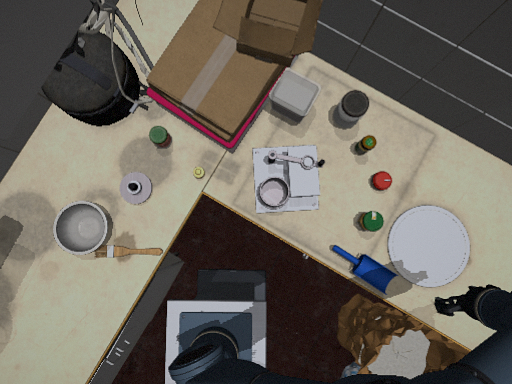

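View pics/wrist0.png

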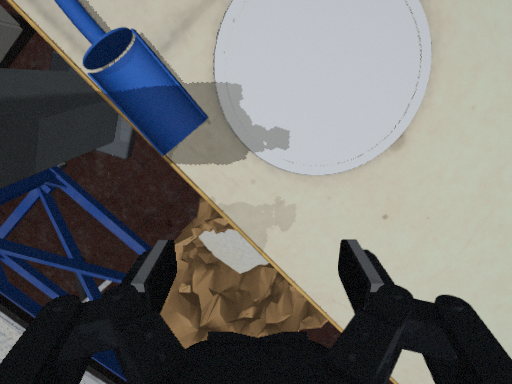

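```bash
python3 - <<'E'
from h import *
np.set_printoptions(precision=4,suppress=True)
a=cv2.imread('pics/top0.png')
b=cv2.resize(a[135:225,235:335],None,fx=6,fy=6,interpolation=cv2.INTER_CUBIC); cv2.imwrite('pics/topz.png',b)
b=cv2.resize(a[160:215,105:170],None,fx=8,fy=8,interpolation=cv2.INTER_CUBIC); cv2.imwrite('pics/topl.png',b)
a=cv2.imread('pics/side0.png')
b=cv2.resize(a[170:250,240:340],None,fx=6,fy=6,interpolation=cv2.INTER_CUBIC); cv2.imwrite('pics/sidez.png',b)
for lab in ['tin','tin_mouth','lever','lever_grip','lever_pivot','capsule','inner_lid','inner_knob','outer_lid','outer_collar','stand']:
  for n in ('top','side'):
    try: print(lab,n,[(round(r['p'],2),np.round(r['xy'],1),int(r['pixels'].sum())) for r in models.silhouettes(n,lab)][:3])
    except Exception as e: print(lab,n,e)
E
```

```text
tin top [(0.61, array([275.3, 193.1]), 704), (0.48, array([138.8, 188.9]), 724)]
tin side [(0.6, array([271.3, 206.1]), 616)]
tin_mouth top [(0.67, array([272.7, 191.6]), 775)]
tin_mouth side [(0.6, array([268.9, 209. ]), 556)]
lever top []
lever side [(0.79, array([300. , 206.8]), 218), (0.23, array([269. , 208.6]), 583)]
lever_grip top [(0.53, array([291.1, 159.7]), 250)]
lever_grip side [(0.74, array([305.8, 207.8]), 183)]
lever_pivot top [(0.61, array([137.8, 187.7]), 722)]
lever_pivot side [(0.61, array([288.6, 221.3]), 2182)]
capsule top [(0.37, array([305.9, 159.2]), 45)]
capsule side []
inner_lid top [(0.39, array([131.6, 188.8]), 104)]
inner_lid side [(0.52, array([273.9, 279.6]), 601), (0.4, array([344.7, 257.5]), 397)]
inner_knob top [(0.55, array([130.6, 186.6]), 36), (0.26, array([368.6, 220.7]), 467)]
inner_knob side [(0.71, array([268.7, 208.4]), 612)]
outer_lid top [(0.91, array([137.2, 189.3]), 731)]
outer_lid side [(0.54, array([242.1, 150.9]), 254)]
outer_collar top [(0.62, array([138.5, 190.5]), 748)]
outer_collar side [(0.67, array([240.2, 149.1]), 241)]
stand top [(0.85, array([290.7, 175.4]), 3389)]
stand side [(0.94, array([294. , 224.6]), 2168)]
```

View pics/topz.png

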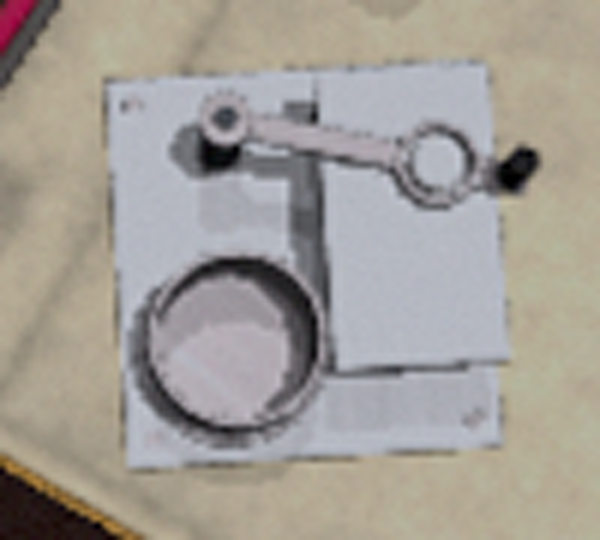

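View pics/topl.png

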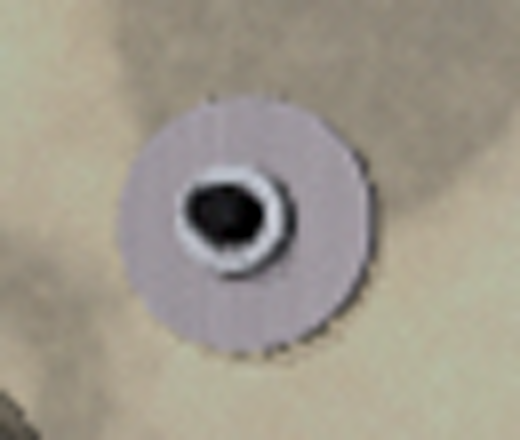

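View pics/sidez.png

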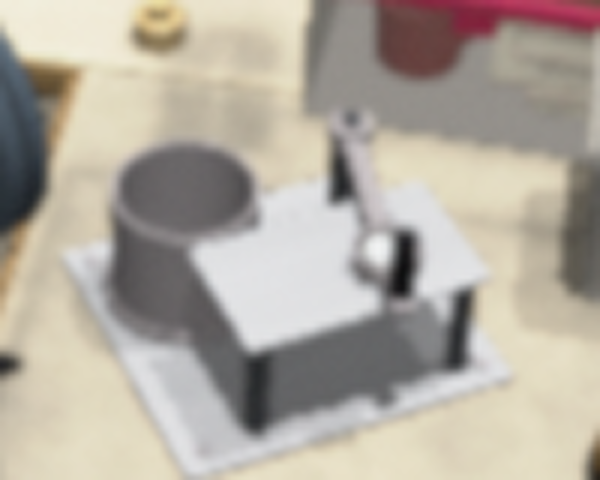

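```bash
cat > fit.py <<'E'
from h import *
from scipy.optimize import least_squares
np.set_printoptions(precision=4,suppress=True)
def uz(U,V,s,ox,oy): return np.array([(U+.5)/s-.5+ox,(V+.5)/s-.5+oy])
T=lambda U,V:uz(U,V,6,235,135)
S=lambda U,V:uz(U,V,6,240,170)
a=np.deg2rad(255)
pk=[.110+.147*np.cos(a),.147*np.sin(a)]
L=lambda r,z:[.110+r*np.cos(a),r*np.sin(a),z]
top=[((0,0,.091),T(236,342)),(L(.110,.104),T(439,163)),((*pk,.150),T(527,158)),
((-.06,.06,.006),T(128,467)),((.155,.06,.006),T(107,80)),((-.06,-.145,.006),T(500,445)),
((-.02,-.138,.091),T(510,360)),((.135,-.138,.091),T(490,62))]
side=[((0,0,.091),S(186,190)),((-.06,.06,.006),S(67,255)),((-.06,-.145,.006),S(195,478)),((.155,-.145,.006),S(510,378)),
((-.02,-.138,.091),S(252,352)),((.135,-.138,.091),S(493,271)),((*pk,.150),S(405,233))]
def res(p,split=False):
    c,s=np.cos(p[2]),np.sin(p[2]);R=np.array([[c,-s,0],[s,c,0],[0,0,1]]);o=[]
    for n,l in(('top',top),('side',side)):
        P=np.array([q for q,_ in l])@R.T+[p[0],p[1],0]
        o.append(proj(n,P)-np.array([u for _,u in l]))
    return o if split else np.concatenate(o).ravel()
if __name__=='__main__':
    r=least_squares(res,[.5,-.1,0.],loss='soft_l1');p=r.x;print(p)
    for o in res(p,True): print(o)
    c,s=np.cos(p[2]),np.sin(p[2])
    f=lambda q:np.array([p[0]+c*q[0]-s*q[1],p[1]+s*q[0]+c*q[1]])
    print('pivot',f((.11,0)),'peg',f(pk),'pegstop',f((-.037,0)))
    Lz=lambda U,V:uz(U,V,8,105,160)
    print('tin mouth top',atz('top',T(236,342),.091),'side',atz('side',S(186,190),.091))
    print('collar',atz('top',Lz(234,221),.039),'knobtop',atz('top',Lz(224,215),.064),'disc',atz('top',Lz(247,225),.018))
E
python3 fit.py
```

```text
[ 0.4988 -0.1827  0.0687]
[[ 0.3462 -1.0203]
 [-0.2098 -0.2214]
 [-0.3975  0.3915]
 [-0.0939  0.1047]
 [-0.4581 -0.154 ]
 [ 0.6384  0.0676]
 [ 0.1465 -0.1936]
 [-0.2569 -0.3114]]
[[-0.0092 -0.1487]
 [-1.0826 -0.359 ]
 [-1.1846  0.3814]
 [ 0.8883 -0.288 ]
 [-0.3655 -0.0619]
 [ 0.029   1.0694]
 [ 0.1704  0.7139]]
pivot [ 0.6086 -0.1751] peg [ 0.5803 -0.3194] pegstop [ 0.4619 -0.1852]
tin mouth top [ 0.4957 -0.1816  0.091 ] side [ 0.4986 -0.1834  0.091 ]
collar [0.5108 0.265  0.039 ] knobtop [0.5105 0.2613 0.064 ] disc [0.5115 0.2661 0.018 ]
```

```bash
cat > plan.py <<'E'
from h import *
from scipy.spatial.transform import Rotation as Ro
np.set_printoptions(precision=4,suppress=True)
def st():
    o=readout.get_obs();R=Ro.from_rotvec(o['eef_rot']).as_matrix();return o,R
def show():
    o,R=st();print('t',o['time_s'],'p',o['position'],'open',o['opening'],'F',o['ft_force'],'j',o['joints'])
    print('yaw of x,y axes',np.rad2deg(np.arctan2(R[1,0],R[0,0])),np.rad2deg(np.arctan2(R[1,1],R[0,1])),'zaxis',R[:,2])
def plan(wps,n=None,step=.04):
    """wps: list of (x,y,z,yaw_y_deg or None,nrows or None); prints rows"""
    o,R=st();p=o['position'].copy();yy=np.arctan2(R[1,1],R[0,1])
    rows=[];tw=[]
    for x,y,z,ya,n in wps:
        t=np.array([x,y,z]);d=t-p
        dy=0 if ya is None else (np.deg2rad(ya)-yy+np.pi)%(2*np.pi)-np.pi
        k=n or int(max(np.ceil(np.linalg.norm(d)/step),np.ceil(abs(np.rad2deg(dy))/7.9)))
        for i in range(k):
            # tool axes: y at yy, z down, x = y cross z
            a=yy+dy*i/k; Y=np.array([np.cos(a),np.sin(a),0]);Z=np.array([0,0,-1.]);X=np.cross(Y,Z)
            rows.append(np.round([X@d/k/.05,Y@d/k/.05,Z@d/k/.05],3).tolist());tw.append(round(float(-np.rad2deg(dy)/k/8),3))
        p=t;yy+=dy
    print(len(rows));print(rows);print(tw)
E
python3 - <<'E'
from plan import *
show()
plan([(.5803,-.3194,.23,168.9,None)])
plan([(.5803,-.3194,.23,-11.1,None)])
E
```

```text
t 1.25 p [ 0.2147 -0.6399  0.2313] open 0.0856043564110508 F [-0.3575  0.0226  0.16  ] j [ 1.1632  0.5757  0.0249  1.4371 -0.015   1.129  -0.0565]
yaw of x,y axes 18.54984579471753 -71.45015411010216 zaxis [-0.     -0.0001 -1.    ]
16
[[0.561, -0.234, 0.002], [0.525, -0.305, 0.002], [0.481, -0.371, 0.002], [0.429, -0.431, 0.002], [0.369, -0.483, 0.002], [0.303, -0.527, 0.002], [0.232, -0.562, 0.002], [0.157, -0.587, 0.002], [0.079, -0.603, 0.002], [0.0, -0.608, 0.002], [-0.079, -0.603, 0.002], [-0.157, -0.587, 0.002], [-0.232, -0.562, 0.002], [-0.303, -0.527, 0.002], [-0.369, -0.483, 0.002], [-0.429, -0.431, 0.002]]
[0.935, 0.935, 0.935, 0.935, 0.935, 0.935, 0.935, 0.935, 0.935, 0.935, 0.935, 0.935, 0.935, 0.935, 0.935, 0.935]
13
[[0.69, -0.289, 0.002], [0.711, -0.232, 0.002], [0.728, -0.173, 0.002], [0.739, -0.114, 0.002], [0.746, -0.054, 0.002], [0.748, 0.007, 0.002], [0.745, 0.067, 0.002], [0.737, 0.127, 0.002], [0.724, 0.187, 0.002], [0.707, 0.245, 0.002], [0.685, 0.301, 0.002], [0.658, 0.355, 0.002], [0.627, 0.408, 0.002]]
[-0.58, -0.58, -0.58, -0.58, -0.58, -0.58, -0.58, -0.58, -0.58, -0.58, -0.58, -0.58, -0.58]
```

drive_tool:
  delta_pos:
    - [0.69,-0.29,0]
    - [0.71,-0.23,0]
    - [0.73,-0.17,0]
    - [0.74,-0.11,0]
    - [0.75,-0.05,0]
    - [0.75,0.01,0]
    - [0.75,0.07,0]
    - [0.74,0.13,0]
    - [0.72,0.19,0]
    - [0.71,0.25,0]
    - [0.69,0.3,0]
    - [0.6,0.3,0]
  twist: [-0.58,-0.58,-0.58,-0.58,-0.58,-0.58,-0.58,-0.58,-0.58,-0.58,-0.58,-0.58]
  jaw: [1,1,1,1,1,1,0.5,0.5,0.5,0.5,0.5,0.5]

```text
time_s: 2.75
position: [0.5513, -0.3451, 0.2313]
eef_rot: [2.502, 1.899, 0.0]
ft_force: [0.1, -0.7, 0.3]
opening: 0.0426
```

```bash
python3 - <<'E'
from plan import *
show()
im=snap('wrist','w1.png'); show()
P=np.array([[.5803,-.3194,.150],[.5803,-.3194,.104],[.6086,-.1751,.104],[.4988,-.1827,.091]])
print(proj('wrist',P)); print(cams.camera_model('wrist')['extrinsics'])
plan([(.5803,-.3194,.23,-11.1,2)])
E
```

```text
t 2.75 p [ 0.5513 -0.3451  0.2313] open 0.0426388422223288 F [ 0.109  -0.7483  0.3305] j [ 0.6462  0.5451 -0.2648  1.5012  0.1516  1.1152  0.0791]
yaw of x,y axes 74.40230707985906 -15.597694278116716 zaxis [ 0.0003  0.     -1.    ]
t 2.8 p [ 0.5552 -0.3403  0.2314] open 0.042733326513997326 F [2.7106 3.1885 0.4859] j [ 0.6422  0.5462 -0.2705  1.4998  0.1508  1.115   0.0802]
yaw of x,y axes 74.94490311536698 -15.05550745168292 zaxis [ 0.0028  0.003  -1.    ]
[[278.5637 160.3178]
 [275.0093 148.3464]
 [265.6494 -30.4652]
 [147.268   22.5887]]
[[ 0.9656 -0.2598  0.0024 -0.6265]
 [ 0.2468  0.9142 -0.3214  0.2149]
 [ 0.0813  0.3109  0.947  -0.3201]
 [ 0.      0.      0.      1.    ]]
2
[[0.267, 0.189, 0.014], [0.26, 0.198, 0.014]]
[-0.247, -0.247]
```

View pics/w1.png

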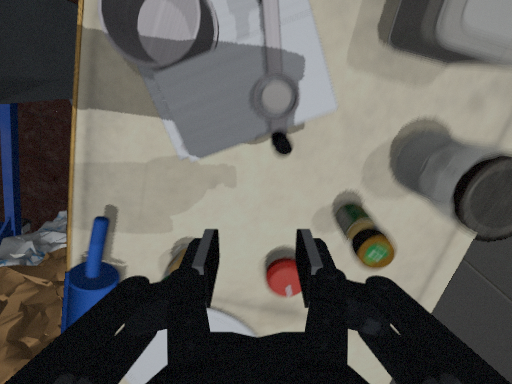

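drive_tool:
  delta_pos:
    - [0.25,0.19,0]
    - [0.25,0.19,0]
    - [0,0,0]
    - [0,0,0]
  twist: [-0.25,-0.25,0,0]
  jaw: [0.4,0.4,0.4,0.4]

```text
time_s: 3.3
position: [0.5744, -0.3276, 0.2312]
eef_rot: [-2.439, -1.98, 0.001]
ft_force: [0.0, -0.1, 0.3]
opening: 0.0341
```

```bash
python3 - <<'E'
from plan import *
show()
P=np.array([[.5803,-.3194,.150],[.5803,-.3194,.104],[.6086,-.1751,.104],[.4988,-.1827,.091]])
print(proj('wrist',P))
im=snap('wrist','w2.png'); show()
E
```

```text
t 3.3 p [ 0.5744 -0.3276  0.2312] open 0.0340991816971932 F [ 0.0243 -0.1081  0.2516] j [ 0.6124  0.5632 -0.2812  1.4695  0.165   1.1324  0.0955]
yaw of x,y axes 78.15489615687686 -11.84511641844076 zaxis [-0.0005 -0.0004 -1.    ]
[[260.1549 180.6449]
 [259.6575 165.5214]
 [257.7958  -7.813 ]
 [139.3575  35.6535]]
t 3.35 p [ 0.5743 -0.3277  0.2312] open 0.03421436108586979 F [ 0.5115 -0.1555  0.3393] j [ 0.6126  0.5631 -0.281   1.4696  0.165   1.1324  0.0956]
yaw of x,y axes 78.1420638303845 -11.857951449750496 zaxis [-0.0006 -0.0005 -1.    ]
```

View pics/w2.png

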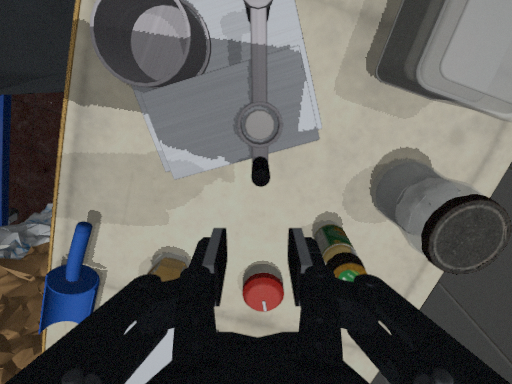

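```bash
python3 - <<'E'
from plan import *
plan([(.5803,-.3194,.23,-11.1,2),(.5803,-.3194,.116,-11.1,4)])
# arc
c=np.array([.6086,-.1751]);r=.147
w=[(.5803,-.3194,.116,-11.1,1)]
for k in range(1,12):
    a=np.deg2rad(258.9-7*k); q=c+r*np.array([np.cos(a),np.sin(a)]); w.append((q[0],q[1],.116,-11.1-7*k,1))
plan(w)
E
```

```text
6
[[0.094, 0.042, 0.012], [0.093, 0.042, 0.012], [0.0, 0.0, 0.57], [0.0, 0.0, 0.57], [0.0, 0.0, 0.57], [0.0, 0.0, 0.57]]
[-0.047, -0.047, -0.0, -0.0, -0.0, -0.0]
12
[[0.187, 0.083, 2.305], [0.023, -0.359, 0.0], [0.022, -0.358, 0.0], [0.022, -0.358, 0.0], [0.022, -0.358, 0.0], [0.022, -0.358, 0.0], [0.022, -0.358, 0.0], [0.022, -0.358, 0.0], [0.022, -0.358, 0.0], [0.022, -0.358, 0.0], [0.022, -0.358, 0.0], [0.022, -0.358, 0.0]]
[-0.095, 0.875, 0.875, 0.875, 0.875, 0.875, 0.875, 0.875, 0.875, 0.875, 0.875, 0.875]
```

drive_tool:
  delta_pos:
    - [0.09,0.04,0]
    - [0.09,0.04,0]
    - [0,0,0.57]
    - [0,0,0.57]
    - [0,0,0.57]
    - [0,0,0.57]
    - [0,0,0]
    - [0,0,0]
  twist: [-0.05,-0.05,0,0,0,0,0,0]
  jaw: [0.4,0.4,0.4,0.4,0.4,0.4,0.4,0.4]

```text
time_s: 4.35
position: [0.5814, -0.3189, 0.1184]
eef_rot: [2.423, 1.998, 0.001]
ft_force: [0.0, -0.1, 1.3]
opening: 0.0343
```

```bash
python3 - <<'E'
from plan import *
show()
im=snap('wrist','w3.png')
E
```

```text
t 4.35 p [ 0.5814 -0.3189  0.1184] open 0.034292939540190984 F [ 0.0047 -0.06    1.3213] j [ 0.5888  0.6693 -0.2673  1.5985  0.2105  0.9009  0.0543]
yaw of x,y axes 79.04019695015835 -10.959790574502692 zaxis [ 0.0013 -0.0004 -1.    ]
```

View pics/w3.png

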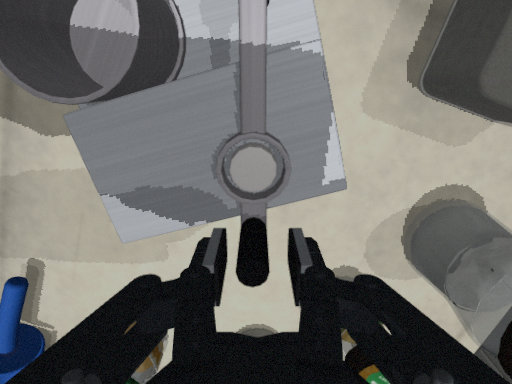

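drive_tool:
  delta_pos:
    - [0,0,0]
    - [0.02,-0.36,0]
    - [0.02,-0.36,0]
    - [0.02,-0.36,0]
    - [0.02,-0.36,0]
    - [0.02,-0.36,0]
    - [0.02,-0.36,0]
    - [0.02,-0.36,0]
    - [0.02,-0.36,0]
    - [0.02,-0.36,0]
    - [0.02,-0.36,0]
  twist: [0,0.875,0.875,0.875,0.875,0.875,0.875,0.875,0.875,0.875,0.875]
  jaw: [0.27,0.27,0.27,0.27,0.27,0.27,0.27,0.27,0.27,0.27,0.27]

```text
time_s: 5.78
position: [0.4625, -0.1982, 0.1183]
eef_rot: [3.131, 0.239, 0.003]
ft_force: [1.2, -3.1, 0.4]
opening: 0.0233
```

drive_tool:
  delta_pos:
    - [0.01,-0.2,0]
    - [0.01,-0.16,0]
    - [0,0,0]
    - [0,0,0]
  twist: [0.4,0.4,0,0]
  jaw: [0.27,0.27,0.27,0.27]

```text
time_s: 6.28
position: [0.4613, -0.1803, 0.1178]
eef_rot: [3.14, 0.073, 0.002]
ft_force: [-1.1, -3.1, 2.3]
opening: 0.0229
```

```bash
python3 - <<'E'
from plan import *
show()
o,R=st();c=np.array([.6086,-.1751]);v=o['position'][:2]-c;print(np.hypot(*v),np.rad2deg(np.arctan2(*v[::-1]))%360-183.9)
im=snap('wrist','w4.png');snap('top','t4.png')
a=cv2.imread('pics/top0.png');a=cv2.imread('pics/t4.png')
cv2.imwrite('pics/t4z.png',cv2.resize(a[135:225,235:335],None,fx=6,fy=6,interpolation=cv2.INTER_CUBIC))
E
```

```text
t 6.275 p [ 0.4613 -0.1803  0.1178] open 0.02285427911858745 F [-1.1075 -3.1481  2.2685] j [ 0.1989  0.462   0.1121  2.0488 -0.084   0.6336 -1.157 ]
yaw of x,y axes 2.681078120996456 -87.31896504559602 zaxis [ 0.0012 -0.0006 -1.    ]
0.14736550688752487 -1.8640124431885567
```

View pics/w4.png

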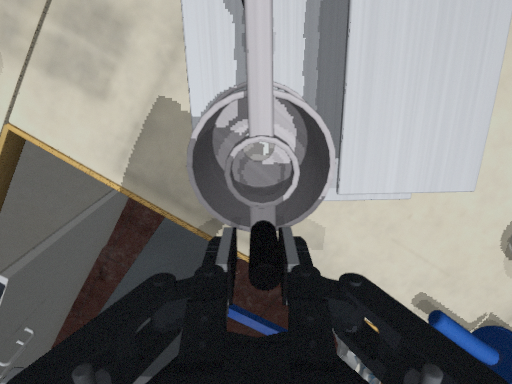

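View pics/t4z.png

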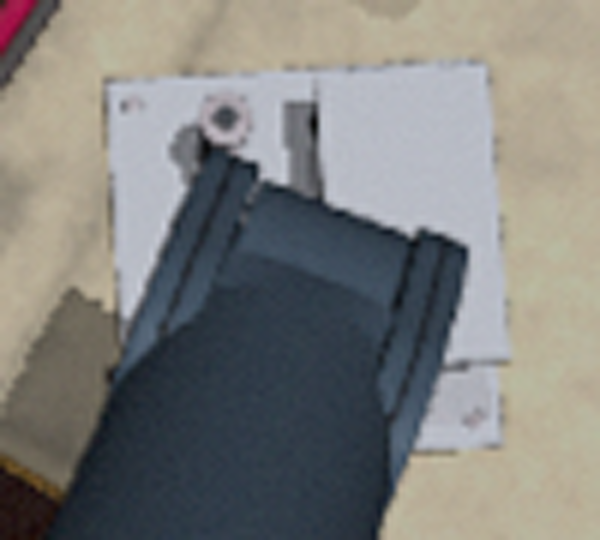

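drive_tool:
  delta_pos:
    - [0.01,-0.08,0]
    - [0.01,-0.06,0]
    - [0,0,0]
    - [0,0,0]
  twist: [0.1,0.1,0,0]
  jaw: [0.27,0.27,0.27,0.27]

```text
time_s: 6.88
position: [0.4615, -0.1766, 0.1176]
eef_rot: [3.137, 0.023, 0.002]
ft_force: [-2.9, -16.3, 1.4]
opening: 0.023
```

```bash
python3 - <<'E'
from plan import *
show()
o,R=st();c=np.array([.6086,-.1751]);v=o['position'][:2]-c;print(np.hypot(*v),np.rad2deg(np.arctan2(*v[::-1]))%360-183.9)
im=snap('wrist','w5.png')
cv2.imwrite('pics/w5z.png',cv2.resize(im[60:290,160:370,::-1],None,fx=2.5,fy=2.5,interpolation=cv2.INTER_CUBIC))
E
```

```text
t 6.875 p [ 0.4615 -0.1766  0.1176] open 0.02296666174562674 F [ -2.9135 -16.3452   1.3691] j [ 0.1796  0.4612  0.1252  2.0532 -0.0882  0.63   -1.1933]
yaw of x,y axes 0.8261902016094419 -89.17403992785759 zaxis [ 0.001  -0.0042 -1.    ]
0.14713306011016694 -3.3332691691757645
```

View pics/w5z.png

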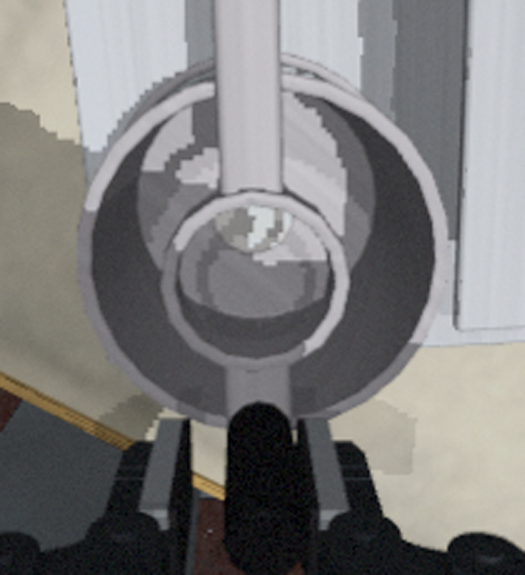

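drive_tool:
  delta_pos:
    - [0.02,0.36,0]
    - [0.02,0.36,0]
    - [0.02,0.36,0]
    - [0.02,0.36,0]
    - [0.02,0.36,0]
    - [0.02,0.36,0]
    - [0.02,0.36,0]
    - [0.02,0.36,0]
    - [0.02,0.36,0]
    - [0.02,0.36,0]
    - [0.02,0.36,0]
  twist: [-0.875,-0.875,-0.875,-0.875,-0.875,-0.875,-0.875,-0.875,-0.875,-0.875,-0.875]
  jaw: [0.27,0.27,0.27,0.27,0.27,0.27,0.27,0.27,0.3,0.4,0.4]

```text
time_s: 8.3
position: [0.5785, -0.3149, 0.117]
eef_rot: [-2.436, -1.982, -0.001]
ft_force: [0.1, -0.3, -0.4]
opening: 0.0345
```

drive_tool:
  delta_pos:
    - [0,0,0]
    - [0,0,-0.5]
    - [0,0,-0.6]
    - [0,0,-0.7]
    - [0,0,-0.7]
    - [0,0,-0.3]
  twist: [0,0,0,0,0,0]
  jaw: [0.4,0.5,0.7,1,1,1]

```text
time_s: 9.05
position: [0.578, -0.3147, 0.2592]
eef_rot: [2.441, 1.974, 0.002]
ft_force: [-0.3, -0.0, -0.6]
opening: 0.0855
```

```bash
python3 - <<'E'
from plan import *
show()
im=snap('top','t6.png')
cv2.imwrite('pics/t6z.png',cv2.resize(im[135:225,235:335,::-1],None,fx=6,fy=6,interpolation=cv2.INTER_CUBIC))
plan([(.50,.0,.24,-50,10),(.5108,.264,.24,-30,8)])
E
```

```text
t 9.05 p [ 0.578  -0.3147  0.2592] open 0.08553697749239504 F [-0.3221 -0.0165 -0.5834] j [ 0.5994  0.5376 -0.2914  1.4391  0.1593  1.1859  0.0765]
yaw of x,y axes 77.92068608085144 -12.0792961117615 zaxis [ 0.0021 -0.0006 -1.    ]
18
[[0.583, -0.285, 0.04], [0.563, -0.323, 0.04], [0.541, -0.359, 0.04], [0.516, -0.394, 0.04], [0.488, -0.428, 0.04], [0.459, -0.459, 0.04], [0.428, -0.488, 0.04], [0.394, -0.516, 0.04], [0.359, -0.541, 0.04], [0.323, -0.563, 0.04], [0.445, -0.488, 0.0], [0.466, -0.468, 0.0], [0.486, -0.448, 0.0], [0.505, -0.426, 0.0], [0.523, -0.404, 0.0], [0.54, -0.38, 0.0], [0.556, -0.356, 0.0], [0.571, -0.332, 0.0]]
[0.474, 0.474, 0.474, 0.474, 0.474, 0.474, 0.474, 0.474, 0.474, 0.474, -0.313, -0.313, -0.313, -0.313, -0.313, -0.313, -0.313, -0.313]
```

View pics/t6z.png

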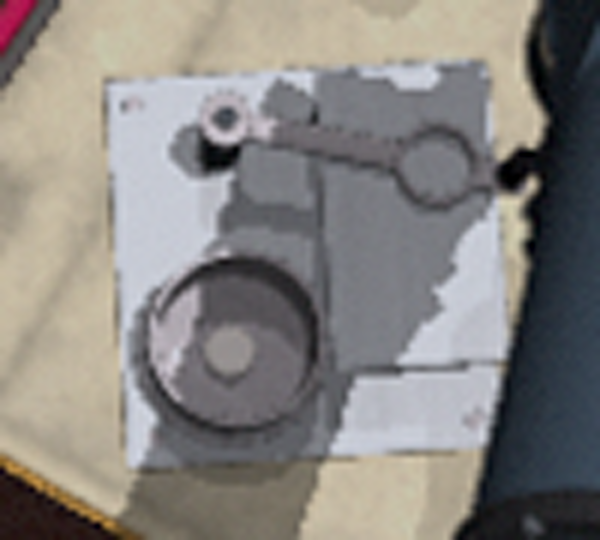

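drive_tool:
  delta_pos:
    - [0.58,-0.29,0]
    - [0.56,-0.32,0]
    - [0.54,-0.36,0]
    - [0.52,-0.4,0]
    - [0.49,-0.43,0]
    - [0.46,-0.46,0]
    - [0.43,-0.49,0]
    - [0.39,-0.52,0]
    - [0.36,-0.54,0]
    - [0.32,-0.56,0]
    - [0.45,-0.49,0]
    - [0.47,-0.47,0]
  twist: [0.475,0.475,0.475,0.475,0.475,0.475,0.475,0.475,0.475,0.475,-0.3,-0.3]
  jaw: [1,1,1,1,1,1,1,1,1,1,0.7,0.7]

```text
time_s: 10.6
position: [0.5003, 0.0672, 0.2561]
eef_rot: [-2.904, -1.198, 0.003]
ft_force: [0.2, 0.1, -0.6]
opening: 0.0597
```

```bash
python3 - <<'E'
from plan import *
show()
plan([(.5108,.264,.22,-30,8)])
E
```

```text
t 10.6 p [0.5003 0.0672 0.2561] open 0.059680167173036064 F [ 0.2488  0.0607 -0.6123] j [-0.0247  0.3075 -0.2694  1.8322  0.0945  1.0162 -1.1204]
yaw of x,y axes 44.82990219798242 -45.17020793802046 zaxis [-0.002  -0.0002 -1.    ]
8
[[0.366, -0.33, 0.09], [0.376, -0.318, 0.09], [0.387, -0.306, 0.09], [0.396, -0.293, 0.09], [0.406, -0.279, 0.09], [0.415, -0.266, 0.09], [0.424, -0.252, 0.09], [0.432, -0.238, 0.09]]
[-0.237, -0.237, -0.237, -0.237, -0.237, -0.237, -0.237, -0.237]
```

drive_tool:
  delta_pos:
    - [0.37,-0.33,0.08]
    - [0.38,-0.32,0.08]
    - [0.39,-0.31,0.08]
    - [0.4,-0.29,0.08]
    - [0.41,-0.28,0.08]
    - [0.42,-0.27,0.08]
    - [0.4,-0.25,0.08]
    - [0.2,-0.12,0.08]
    - [0,0,0]
    - [0,0,0]
    - [0,0,0]
  twist: [-0.24,-0.24,-0.24,-0.24,-0.24,-0.24,-0.24,-0.24,0,0,0]
  jaw: [0.7,0.7,0.7,0.7,0.7,0.7,0.7,0.7,0.7,0.7,0.7]

```text
time_s: 11.98
position: [0.5107, 0.2493, 0.2255]
eef_rot: [2.719, 1.573, 0.0]
ft_force: [0.1, -0.9, -0.7]
opening: 0.06
```

```bash
python3 - <<'E'
from plan import *
show()
print(proj('wrist',[[.5108,.2635,.064],[.5108,.2635,.039],[.5108,.2635,.019]]))
im=snap('wrist','w7.png')
E
```

```text
t 11.975 p [0.5107 0.2493 0.2255] open 0.060031930979348364 F [ 0.1225 -0.8715 -0.6809] j [-0.2917  0.4365 -0.3619  1.7255  0.1782  1.0118 -1.2393]
yaw of x,y axes 60.09569695406008 -29.904298431890147 zaxis [ 0.0004 -0.0004 -1.    ]
[[249.2044 154.6309]
 [249.7355 149.6277]
 [250.1091 146.1089]]
```

View pics/w7.png

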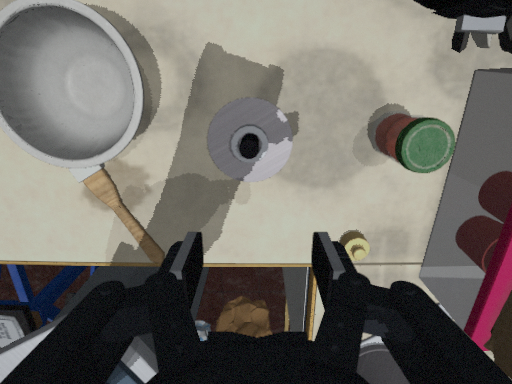

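```bash
python3 - <<'E'
from plan import *
im=cv2.imread('pics/w7.png')
cv2.imwrite('pics/w7z.png',cv2.resize(im[90:190,200:300],None,fx=6,fy=6,interpolation=cv2.INTER_CUBIC))
E
```

```text
(no output)
```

View pics/w7z.png

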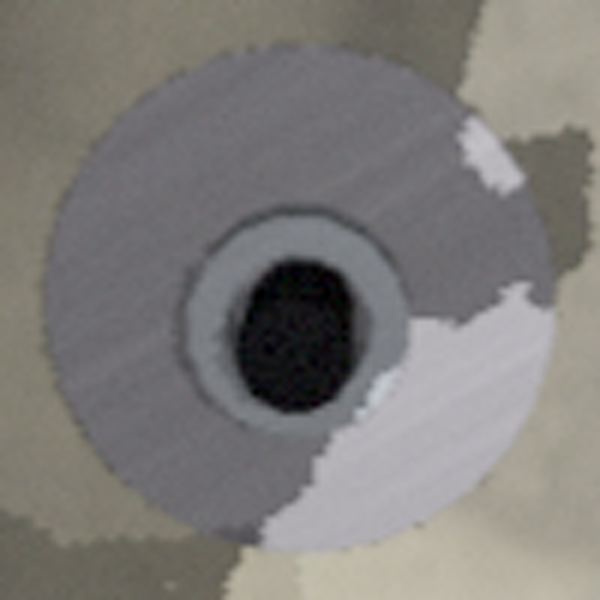

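```bash
python3 - <<'E'
from plan import *
print(atz('wrist',(249.0,148.2),.064),atz('wrist',(249.,143.7),.039),atz('wrist',(249.5,139.2),.0175))
E
```

```text
[0.5141 0.2699 0.064 ] [0.5136 0.2701 0.039 ] [0.5143 0.2712 0.0175]
```

```bash
python3 - <<'E'
from plan import *
plan([(.513,.268,.125,-30,4)])
E
```

```text
4
[[0.086, -0.036, 0.503], [0.086, -0.036, 0.503], [0.086, -0.036, 0.503], [0.086, -0.036, 0.503]]
[0.003, 0.003, 0.003, 0.003]
```

drive_tool:
  delta_pos:
    - [0.09,-0.04,0.5]
    - [0.09,-0.04,0.5]
    - [0.09,-0.04,0.5]
    - [0.09,-0.04,0.5]
    - [0,0,0]
    - [0,0,0]
    - [0,0,0]
  twist: [0,0,0,0,0,0,0]
  jaw: [0.7,0.7,0.7,0.7,0.7,0.7,0.7]

```text
time_s: 12.9
position: [0.513, 0.2699, 0.1265]
eef_rot: [2.718, 1.574, 0.003]
ft_force: [-1.0, -0.2, -0.5]
opening: 0.0598
```

```bash
python3 - <<'E'
from plan import *
show()
im=snap('wrist','w8.png')
cv2.imwrite('pics/w8z.png',cv2.resize(im[130:330,150:350,::-1],None,fx=3,fy=3,interpolation=cv2.INTER_CUBIC))
o,R=st();p=o['position']
for q in [(.5141,.2703),(.511,.264)]:
  print(proj('wrist',[[*q,.064],[*q,.039],[*q,.0175]]))
E
```

```text
t 12.9 p [0.513  0.2699 0.1265] open 0.0598329059977052 F [-1.0076 -0.2468 -0.5147] j [-0.3485  0.5592 -0.3316  1.818   0.2431  0.8025 -1.3237]
yaw of x,y axes 60.15920745173364 -29.84087936487325 zaxis [ 0.0016  0.0008 -1.    ]
[[256.2465 199.4197]
 [256.2764 188.2712]
 [256.2979 180.2763]]
[[256.8303 207.8144]
 [256.8039 195.9666]
 [256.785  187.4539]]
```

View pics/w8z.png

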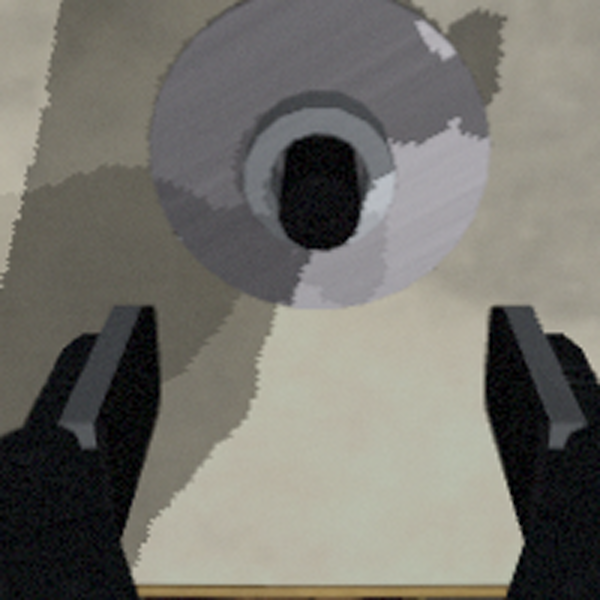

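drive_tool:
  delta_pos:
    - [0.01,0.01,0.5]
    - [0,0,0.5]
    - [0,0,0.4]
    - [0,0,0.22]
    - [0,0,0]
    - [0,0,0]
  twist: [0,0,0,0,0,0]
  jaw: [0.7,0.7,0.7,0.7,0.6,0.6]

```text
time_s: 13.7
position: [0.5135, 0.2704, 0.0452]
eef_rot: [-2.718, -1.575, -0.002]
ft_force: [-0.3, -0.6, -0.3]
opening: 0.0511
```

```bash
python3 - <<'E'
from plan import *
show()
im=snap('wrist','w9.png')
cv2.imwrite('pics/w9z.png',cv2.resize(im[130:330,150:350,::-1],None,fx=3,fy=3,interpolation=cv2.INTER_CUBIC))
E
```

```text
t 13.7 p [0.5135 0.2704 0.0452] open 0.05114547755395705 F [-0.3479 -0.6083 -0.2591] j [-0.3812  0.6685 -0.287   1.8834  0.3023  0.6306 -1.3757]
yaw of x,y axes 60.18731309110419 -29.812725100001305 zaxis [ 0.0011  0.0007 -1.    ]
```

View pics/w9z.png

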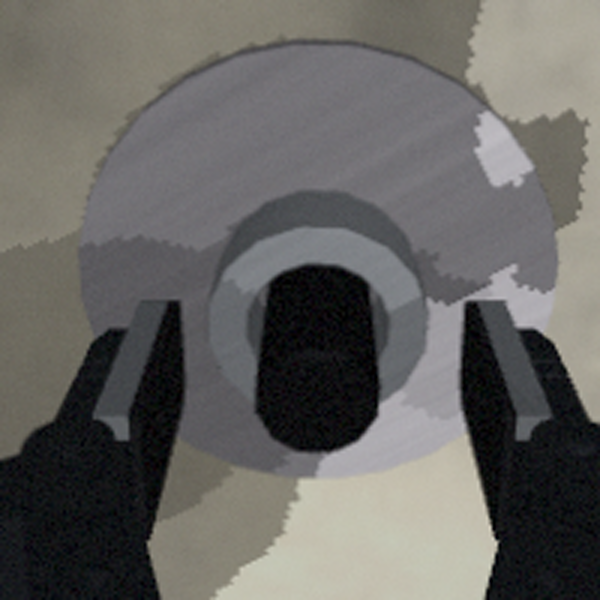

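drive_tool:
  delta_pos:
    - [0,0,0.03]
    - [0,0,0]
    - [0,0,0]
    - [0,0,0]
    - [0,0,0]
    - [0,0,0]
  twist: [0,0,0,0,0,0]
  jaw: [0.4,0.2,0,0,0,0]
  grip_force: 50

```text
time_s: 14.5
position: [0.5129, 0.2703, 0.0431]
eef_rot: [-2.718, -1.576, -0.0]
ft_force: [-2.9, 1.0, 6.0]
opening: 0.0204
```

```bash
python3 - <<'E'
from plan import *
show()
im=snap('wrist','w10.png')
cv2.imwrite('pics/w10z.png',cv2.resize(im[130:330,150:350,::-1],None,fx=3,fy=3,interpolation=cv2.INTER_CUBIC))
E
```

```text
t 14.5 p [0.5129 0.2703 0.0431] open 0.020385116629551336 F [-2.881   1.0005  6.0337] j [-0.3822  0.6713 -0.2861  1.8851  0.3035  0.6271 -1.3768]
yaw of x,y axes 60.20826578744551 -29.791733314047256 zaxis [ 0.0001  0.0002 -1.    ]
```

View pics/w10z.png

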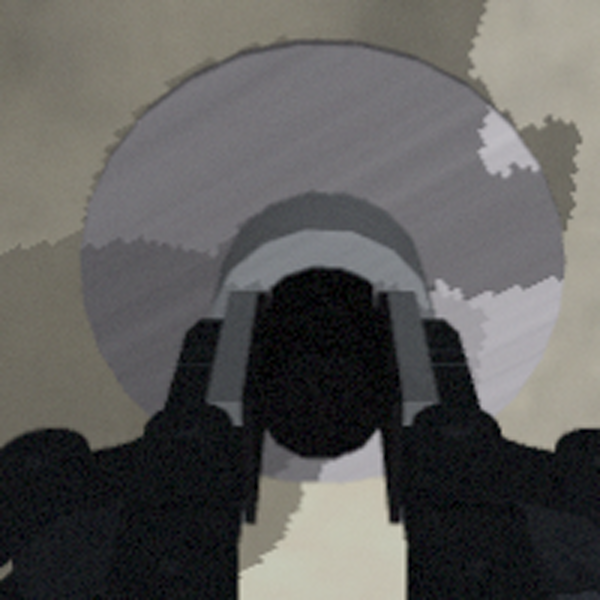

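drive_tool:
  delta_pos:
    - [0,0,-0.1]
    - [0,0,-0.3]
    - [0,0,-0.5]
    - [0,0,-0.6]
    - [0,0,-0.6]
    - [0,0,-0.6]
    - [0,0,-0.6]
    - [0,0,-0.5]
    - [0,0,-0.2]
    - [0,0,0]
    - [0,0,0]
  twist: [0,0,0,0,0,0,0,0,0,0,0]
  jaw: [0,0,0,0,0,0,0,0,0,0,0]

```text
time_s: 15.92
position: [0.5126, 0.2697, 0.2418]
eef_rot: [2.718, 1.575, -0.003]
ft_force: [-0.1, 0.1, -5.1]
opening: 0.0204
```

```bash
python3 - <<'E'
from plan import *
show()
im=snap('wrist','w11.png')
cv2.imwrite('pics/w11z.png',cv2.resize(im[:,100:400,::-1],None,fx=1.5,fy=1.5,interpolation=cv2.INTER_CUBIC))
plan([(.50,.05,.243,-45,9),(.4988,-.1827,.243,-60,9)])
E
```

```text
t 15.925 p [0.5126 0.2697 0.2418] open 0.020360917196421618 F [-0.117   0.1236 -5.0746] j [-0.3192  0.4393 -0.3682  1.6727  0.1758  1.0641 -1.2615]
yaw of x,y axes 60.19366424169033 -29.806410998638174 zaxis [-0.0015 -0.0009 -1.    ]
18
[[-0.438, 0.218, -0.003], [-0.431, 0.231, -0.003], [-0.424, 0.244, -0.003], [-0.417, 0.256, -0.003], [-0.409, 0.268, -0.003], [-0.401, 0.28, -0.003], [-0.392, 0.292, -0.003], [-0.384, 0.303, -0.003], [-0.374, 0.315, -0.003], [-0.368, 0.364, 0.0], [-0.357, 0.374, 0.0], [-0.346, 0.385, 0.0], [-0.334, 0.394, 0.0], [-0.323, 0.404, 0.0], [-0.311, 0.413, 0.0], [-0.299, 0.422, 0.0], [-0.286, 0.431, 0.0], [-0.274, 0.439, 0.0]]
[0.211, 0.211, 0.211, 0.211, 0.211, 0.211, 0.211, 0.211, 0.211, 0.208, 0.208, 0.208, 0.208, 0.208, 0.208, 0.208, 0.208, 0.208]
```

View pics/w11z.png

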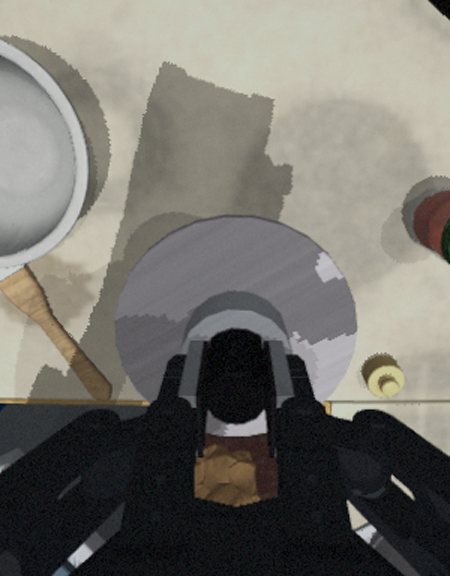

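```bash
python3 - <<'E'
from plan import *
show()
o,R=st();p=o['position']
for x in(-.011,0,.011):
  for z in (0,-.003,-.021): print(x,z,proj('wrist',[p+R@np.array([x,-.011,z])]))
E
```

```text
t 15.975 p [0.5126 0.2697 0.2417] open 0.01997545173749893 F [ 0.1461  0.0581 -4.383 ] j [-0.3192  0.4395 -0.3682  1.6726  0.1757  1.0642 -1.2615]
yaw of x,y axes 60.19647034438189 -29.80363278437168 zaxis [-0.0018 -0.001  -1.    ]
-0.011 0 [[235.6387 259.5312]]
-0.011 -0.003 [[235.2736 262.5731]]
-0.011 -0.021 [[232.7946 283.2517]]
0 0 [[235.1418 242.8308]]
0 -0.003 [[234.7583 245.6533]]
0 -0.021 [[232.1438 264.9137]]
0.011 0 [[234.6279 225.3253]]
0.011 -0.003 [[234.2248 227.9007]]
0.011 -0.021 [[231.4664 245.5428]]
```

drive_tool:
  delta_pos:
    - [-0.2,0.1,0]
    - [-0.42,0.22,0]
    - [-0.42,0.24,0]
    - [-0.42,0.26,0]
    - [-0.41,0.27,0]
    - [-0.4,0.28,0]
    - [-0.39,0.29,0]
    - [-0.38,0.3,0]
    - [-0.37,0.32,0]
    - [-0.37,0.36,0]
    - [-0.36,0.37,0]
    - [-0.35,0.38,0]
  twist: [0.21,0.21,0.21,0.21,0.21,0.21,0.21,0.21,0.21,0.21,0.21,0.21]
  jaw: [0,0,0,0,0,0,0,0,0,0,0,0]

```text
time_s: 17.48
position: [0.5003, -0.0143, 0.2428]
eef_rot: [-2.953, -1.073, -0.0]
ft_force: [-0.1, -0.1, -5.0]
opening: 0.0205
```

```bash
python3 - <<'E'
from plan import *
show()
plan([(.4988,-.10,.243,-60,6)])
E
```

```text
t 17.475 p [ 0.5003 -0.0143  0.2428] open 0.020536492860034224 F [-0.0665 -0.1084 -4.9645] j [ 0.1056  0.3107 -0.2278  1.8655  0.0835  0.9744 -1.0325]
yaw of x,y axes 39.924690202056915 -50.0753104254491 zaxis [ 0.0002  0.0001 -1.    ]
6
[[-0.187, 0.216, -0.001], [-0.181, 0.221, -0.001], [-0.174, 0.226, -0.001], [-0.168, 0.231, -0.001], [-0.161, 0.236, -0.001], [-0.154, 0.241, -0.001]]
[0.207, 0.207, 0.207, 0.207, 0.207, 0.207]
```

```bash
python3 - <<'E'
from plan import *
plan([(.415,-.235,.243,-60,10)])
E
```

```text
10
[[-0.414, 0.229, -0.0], [-0.41, 0.236, -0.0], [-0.406, 0.243, -0.0], [-0.402, 0.25, -0.0], [-0.397, 0.257, -0.0], [-0.393, 0.264, -0.0], [-0.388, 0.271, -0.0], [-0.383, 0.277, -0.0], [-0.378, 0.284, -0.0], [-0.374, 0.291, -0.0]]
[0.124, 0.124, 0.124, 0.124, 0.124, 0.124, 0.124, 0.124, 0.124, 0.124]
```

drive_tool:
  delta_pos:
    - [-0.41,0.23,0]
    - [-0.41,0.24,0]
    - [-0.41,0.24,0]
    - [-0.4,0.25,0]
    - [-0.4,0.26,0]
    - [-0.39,0.26,0]
    - [-0.38,0.27,0]
    - [-0.37,0.27,0]
    - [-0.3,0.2,0]
    - [-0.15,0.1,0]
    - [0,0,0]
    - [0,0,0]
  twist: [0.124,0.124,0.124,0.124,0.124,0.124,0.124,0.124,0.124,0.124,0,0]
  jaw: [0,0,0,0,0,0,0,0,0,0,0,0]

```text
time_s: 18.98
position: [0.4225, -0.2122, 0.2428]
eef_rot: [-3.033, -0.818, -0.001]
ft_force: [-0.5, 0.3, -4.1]
opening: 0.02
```

```bash
python3 - <<'E'
from plan import *
show()
print(proj('wrist',[[.4988,-.1827,.091]]))
np.save('E12.npy',np.array(cams.camera_model('wrist')['extrinsics']))
im=snap('wrist','w12.png')
show()
E
```

```text
t 18.975 p [ 0.4225 -0.2122  0.2428] open 0.020007775089258394 F [-0.5251  0.2609 -4.0984] j [ 0.4502  0.2657 -0.1073  1.9305  0.034   0.947  -0.7172]
yaw of x,y axes 30.186948138736106 -59.81304455997054 zaxis [ 0.0002  0.0005 -1.    ]
[[269.4836  88.9764]]
t 19.025 p [ 0.4225 -0.2121  0.2428] open 0.020256542846106534 F [-0.1389  0.3167 -3.6959] j [ 0.4499  0.2658 -0.1073  1.9305  0.0341  0.947  -0.7172]
yaw of x,y axes 30.203141108124477 -59.79685287303545 zaxis [ 0.0001  0.0004 -1.    ]
```

View pics/w12.png

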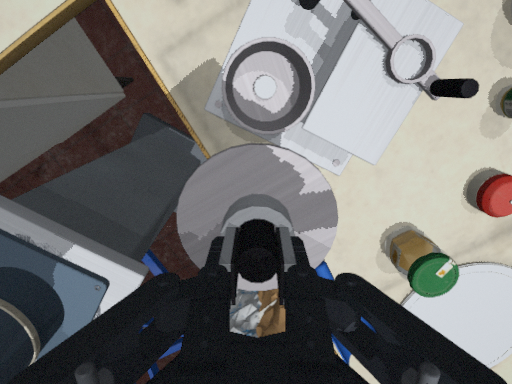

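```bash
python3 - <<'E'
from plan import *
im=cv2.imread('pics/w12.png')
x0,y0,s=210,20,5
z=cv2.resize(im[y0:y0+125,x0:x0+115],None,fx=s,fy=s,interpolation=cv2.INTER_CUBIC)
t=np.linspace(0,2*np.pi,120)
for (cx,cy),col in(((.4988,-.1827),(0,0,255)),):
  for r in(.042,.046):
    q=proj('wrist',np.c_[cx+r*np.cos(t),cy+r*np.sin(t),np.full(120,.091)])
    for u,v in (q-[x0,y0]+.5)*s-.5: cv2.circle(z,(int(u),int(v)),1,col,-1)
cv2.imwrite('pics/w12z.png',z)
E
```

```text
(no output)
```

View pics/w12z.png

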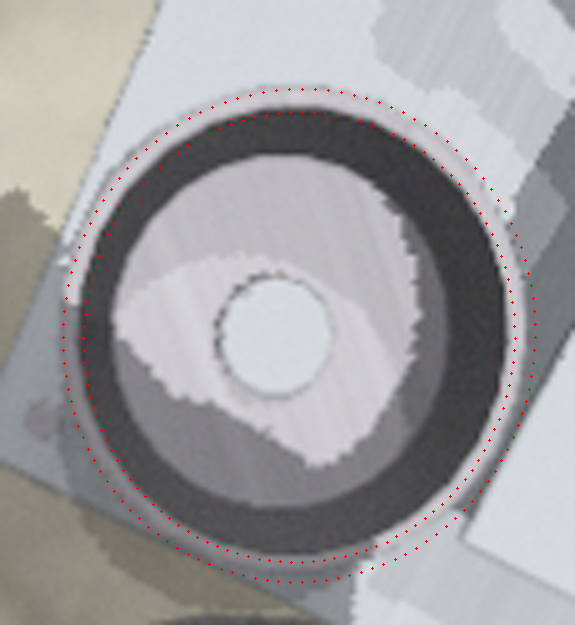

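```bash
python3 - <<'E'
from plan import *
from scipy.optimize import least_squares
x0,y0,s=210,20,5
t=np.linspace(0,2*np.pi,720)
obs=np.array([80,507,107,556.])
def bb(p,z=.091):
    q=proj('wrist',np.c_[p[0]+.042*np.cos(t),p[1]+.042*np.sin(t),np.full(720,z)]);q=(q-[x0,y0]+.5)*s-.5
    return np.array([q[:,0].min(),q[:,0].max(),q[:,1].min(),q[:,1].max()])
print(bb((.4988,-.1827)))
r=least_squares(lambda p:bb(p)-obs,[.5,-.18]);print(r.x,r.fun)
# lever pivot / peg check: pegtop observed?
print(proj('wrist',[[.5803,-.3194,.150],[.5803,-.3194,.104]]))
# knob in hand
o,R=st();p=o['position']
for zz in (-.021,): print('knobtop if centred',proj('wrist',[p+R@np.array([0,0,zz])]))
print('disc r', [proj('wrist',[p+R@np.array([a,b,.0256])]) for a,b in((.0525,0),(0,.0525),(0,-.0525))])
E
```

```text
[ 83.9013 515.056  112.4915 562.5181]
[ 0.4991 -0.1811] [-2.3284  2.3336 -0.8241  1.193 ]
[[472.1607  90.0881]
 [438.3195  88.8759]]
knobtop if centred [[255.4618 265.8023]]
disc r [array([[255.6692, 142.4928]]), array([[336.7001, 222.7846]]), array([[174.9184, 222.818 ]])]
```

```bash
python3 - <<'E'
from plan import *
plan([(.4987,-.1812,.243,-60,4)])
E
```

```text
4
[[0.407, 0.058, -0.001], [0.407, 0.058, -0.001], [0.407, 0.057, -0.001], [0.407, 0.057, -0.001]]
[0.006, 0.006, 0.006, 0.006]
```

drive_tool:
  delta_pos:
    - [0.3,0.04,0]
    - [0.41,0.06,0]
    - [0.41,0.06,0]
    - [0.36,0.05,0]
    - [0.15,0.02,0]
    - [0,0,0.4]
    - [0,0,0.5]
    - [0,0,0.4]
    - [0,0,0.2]
    - [0,0,0]
    - [0,0,0]
  twist: [0,0,0,0,0,0,0,0,0,0,0]
  jaw: [0,0,0,0,0,0,0,0,0,0,0]

```text
time_s: 20.4
position: [0.4988, -0.1823, 0.1685]
eef_rot: [3.033, 0.816, 0.001]
ft_force: [0.4, -0.9, -4.0]
opening: 0.0201
```

```bash
python3 - <<'E'
from plan import *
show()
im=snap('wrist','w13.png')
snap('side','s13.png')
a=cv2.imread('pics/s13.png')
cv2.imwrite('pics/s13z.png',cv2.resize(a[150:260,220:350],None,fx=5,fy=5,interpolation=cv2.INTER_CUBIC))
plan([(.4987,-.1812,.165,-60,1)])
E
```

```text
t 20.4 p [ 0.4988 -0.1823  0.1685] open 0.020106033032082415 F [ 0.4055 -0.8883 -4.0399] j [ 0.3449  0.4325 -0.1183  1.899   0.0683  0.8128 -0.855 ]
yaw of x,y axes 30.106858490662837 -59.893176917116 zaxis [ 0.0011 -0.0004 -1.    ]
1
[[0.009, -0.019, 0.071]]
[0.013]
```

View pics/w13.png

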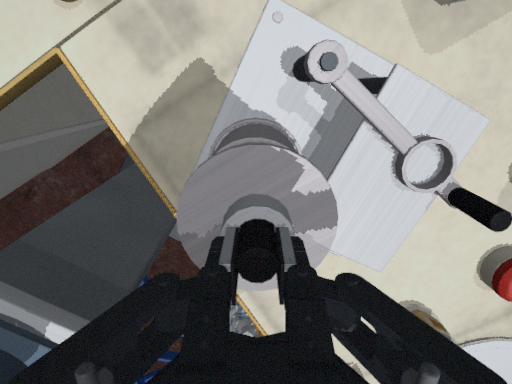

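View pics/s13z.png

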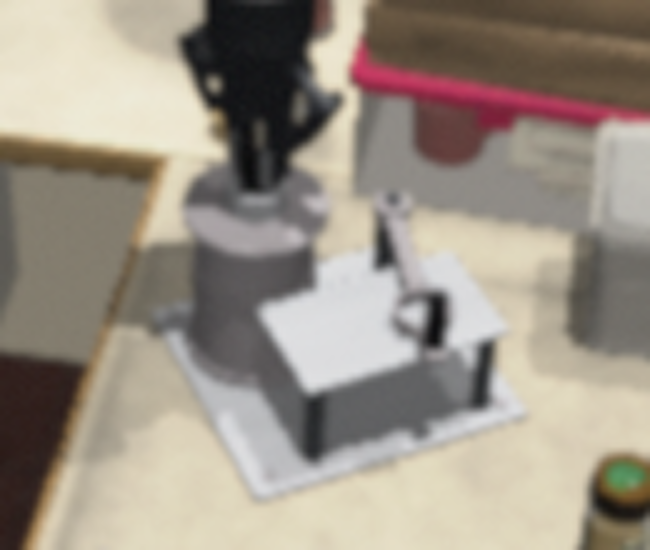

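drive_tool:
  delta_pos:
    - [0.01,-0.01,0.25]
    - [0,0,0.3]
    - [0,0,0.1]
    - [0,0,0.05]
    - [0,0,0]
    - [0,0,0]
  twist: [0,0,0,0,0,0]
  jaw: [0,0,0,0,0,0]

```text
time_s: 21.25
position: [0.4988, -0.1814, 0.1331]
eef_rot: [3.033, 0.816, 0.001]
ft_force: [-0.5, -0.6, -3.2]
opening: 0.0203
```

drive_tool:
  delta_pos:
    - [0,0,0.07]
    - [0,0,0.05]
    - [0,0,0]
    - [0,0,0]
  twist: [0,0,0,0]
  jaw: [0,0,0,0]

```text
time_s: 21.75
position: [0.4986, -0.1814, 0.1268]
eef_rot: [-3.034, -0.816, -0.0]
ft_force: [1.3, -0.1, -3.8]
opening: 0.0199
```

drive_tool:
  delta_pos:
    - [0,0,0.04]
    - [0,0,0.02]
    - [0,0,0]
    - [0,0,0]
  twist: [0,0,0,0]
  jaw: [0,0,0,0]

```text
time_s: 22.25
position: [0.4986, -0.1813, 0.1241]
eef_rot: [3.034, 0.816, 0.0]
ft_force: [-2.5, 0.8, 3.2]
opening: 0.0201
```

```bash
python3 - <<'E'
from plan import *
show()
im=snap('wrist','w14.png')
snap('side','s14.png')
a=cv2.imread('pics/s14.png')
cv2.imwrite('pics/s14z.png',cv2.resize(a[150:260,220:350],None,fx=5,fy=5,interpolation=cv2.INTER_CUBIC))
E
```

```text
t 22.25 p [ 0.4986 -0.1813  0.1241] open 0.02014864719341814 F [-2.4914  0.8169  3.2092] j [ 0.3381  0.4906 -0.1129  1.9494  0.0819  0.7055 -0.8692]
yaw of x,y axes 30.113215931756223 -59.88678716063899 zaxis [ 0.0003 -0.     -1.    ]
```

View pics/s14z.png

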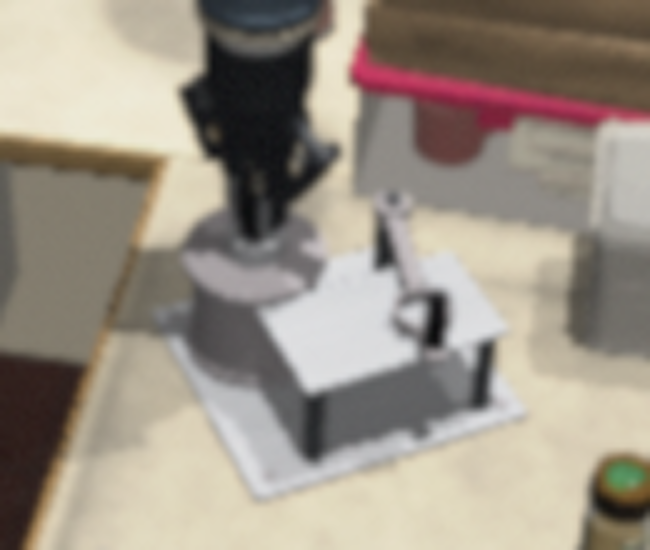

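drive_tool:
  delta_pos:
    - [0,0,0]
    - [0,0,0]
    - [0,0,0]
    - [0,0,0]
    - [0,0,0]
    - [0,0,0]
    - [0,0,0]
  twist: [0,0,0,0,0,0,0]
  jaw: [0.3,0.4,0.55,0.75,0.75,0.75,0.75]

```text
time_s: 23.22
position: [0.4985, -0.1814, 0.1238]
eef_rot: [-3.034, -0.816, 0.0]
ft_force: [-0.8, -0.0, -0.1]
opening: 0.064
```

```bash
python3 - <<'E'
from plan import *
show()
im=snap('wrist','w15.png')
cv2.imwrite('pics/w15z.png',cv2.resize(im[120:330,150:360,::-1],None,fx=2.8,fy=2.8,interpolation=cv2.INTER_CUBIC))
E
```

```text
t 23.225 p [ 0.4985 -0.1814  0.1238] open 0.0640212715779065 F [-0.7759 -0.045  -0.1401] j [ 0.3382  0.4912 -0.1128  1.9496  0.082   0.7052 -0.8691]
yaw of x,y axes 30.11272811032389 -59.88727192249066 zaxis [-0. -0. -1.]
```

View pics/w15z.png

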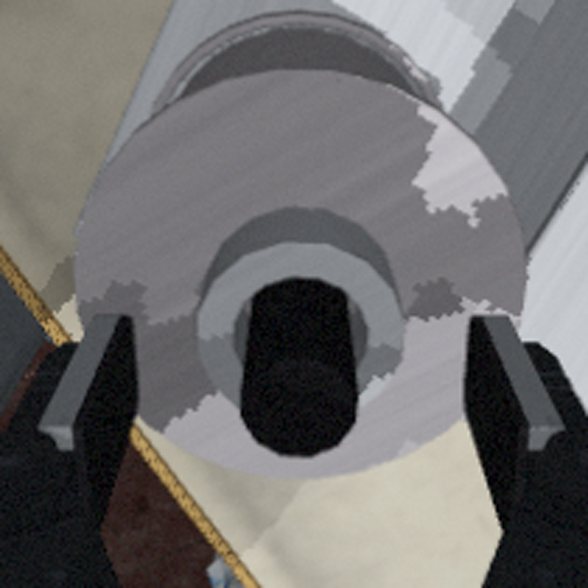

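drive_tool:
  delta_pos:
    - [0,0,0.15]
    - [0,0,0.15]
    - [0,0,0.1]
    - [0,0,0]
    - [0,0,0]
  twist: [0,0,0,0,0]
  jaw: [0.75,0.75,0.75,0.75,0.7]

```text
time_s: 23.9
position: [0.4986, -0.1814, 0.1038]
eef_rot: [3.034, 0.816, 0.0]
ft_force: [0.0, -0.7, 0.5]
opening: 0.0598
```

```bash
python3 - <<'E'
from plan import *
show()
im=snap('wrist','w16.png')
cv2.imwrite('pics/w16z.png',cv2.resize(im[120:330,150:360,::-1],None,fx=2.8,fy=2.8,interpolation=cv2.INTER_CUBIC))
E
```

```text
t 23.9 p [ 0.4986 -0.1814  0.1038] open 0.059763756115373955 F [ 0.0209 -0.7338  0.5097] j [ 0.3351  0.5197 -0.1092  1.9691  0.0887  0.6572 -0.8753]
yaw of x,y axes 30.1088868352545 -59.89111325194015 zaxis [ 0.0001  0.     -1.    ]
```

View pics/w16z.png

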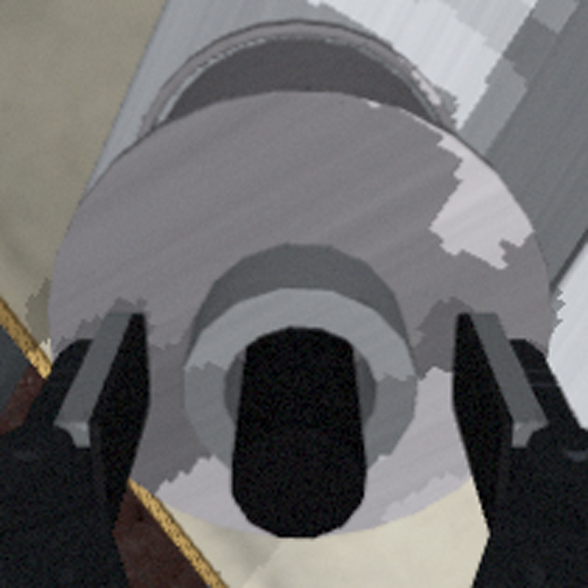

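drive_tool:
  delta_pos:
    - [0,0,0]
    - [0,0,0]
    - [0,0,0]
    - [0,0,0]
    - [0,0,0]
    - [0,0,0]
  twist: [0,0,0,0,0,0]
  jaw: [0.6,0.53,0.45,0.3,0.3,0.3]
  grip_force: 35

```text
time_s: 24.7
position: [0.4985, -0.1813, 0.1042]
eef_rot: [3.034, 0.816, 0.0]
ft_force: [-0.6, 1.6, 5.2]
opening: 0.0429
```

```bash
python3 - <<'E'
from plan import *
show()
im=snap('wrist','w17.png')
cv2.imwrite('pics/w17z.png',cv2.resize(im[120:330,150:360,::-1],None,fx=2.8,fy=2.8,interpolation=cv2.INTER_CUBIC))
E
```

```text
t 24.7 p [ 0.4985 -0.1813  0.1042] open 0.04291774769422748 F [-0.6458  1.6132  5.1871] j [ 0.3351  0.519  -0.1093  1.9692  0.0886  0.6576 -0.8753]
yaw of x,y axes 30.116009455823068 -59.88399260768001 zaxis [ 0.0003 -0.     -1.    ]
```

View pics/w17z.png

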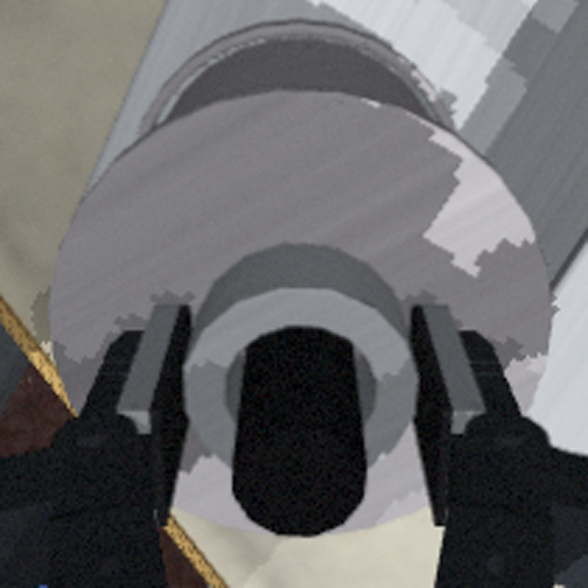

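drive_tool:
  delta_pos:
    - [0,0,-0.05]
    - [0,0,-0.1]
    - [0,0,-0.1]
    - [0,0,-0.1]
    - [0,0,0]
    - [0,0,0]
  twist: [0,0,0,0,0,0]
  jaw: [0.3,0.3,0.3,0.3,0.3,0.3]

```text
time_s: 25.5
position: [0.4984, -0.1814, 0.1213]
eef_rot: [-3.034, -0.816, 0.0]
ft_force: [-0.2, 0.2, -2.2]
opening: 0.0433
```

```bash
python3 - <<'E'
from plan import *
show()
im=snap('wrist','w18.png')
cv2.imwrite('pics/w18z.png',cv2.resize(im[120:330,150:360,::-1],None,fx=2.8,fy=2.8,interpolation=cv2.INTER_CUBIC))
E
```

```text
t 25.5 p [ 0.4984 -0.1814  0.1213] open 0.043330023070421574 F [-0.218   0.1646 -2.1992] j [ 0.3379  0.4946 -0.1125  1.9523  0.0829  0.6991 -0.87  ]
yaw of x,y axes 30.110920683592287 -59.88907947610962 zaxis [-0.0001  0.     -1.    ]
```

View pics/w18z.png

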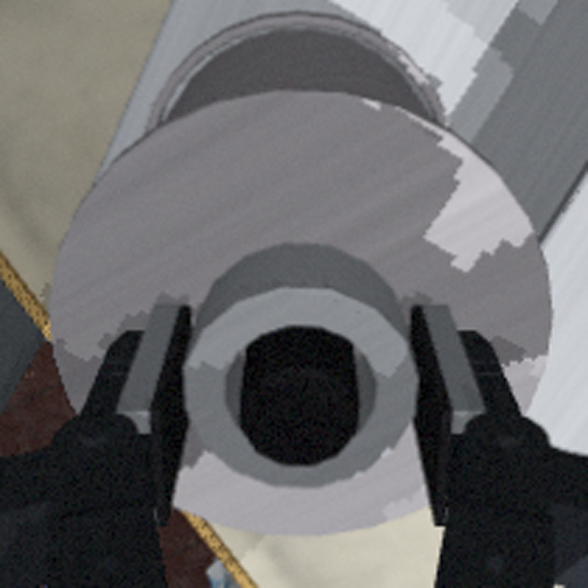

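drive_tool:
  delta_pos:
    - [0,0,-0.1]
    - [0,0,-0.15]
    - [0,0,-0.15]
    - [0,0,-0.15]
    - [0,0,-0.15]
    - [0,0,-0.2]
    - [0,0,-0.3]
    - [0,0,-0.3]
    - [0,0,-0.3]
    - [0,0,-0.15]
    - [0,0,0]
    - [0,0,0]
  twist: [0,0,0,0,0,0,0,0,0,0,0,0]
  jaw: [0.3,0.3,0.3,0.3,0.3,0.3,0.3,0.3,0.3,0.3,0.3,0.3]

```text
time_s: 27.05
position: [0.4982, -0.1813, 0.2184]
eef_rot: [-3.033, -0.816, 0.001]
ft_force: [0.1, -0.1, -2.3]
opening: 0.0425
```

```bash
python3 - <<'E'
from plan import *
show()
im=snap('wrist','w19.png')
snap('side','s19.png')
a=cv2.imread('pics/s19.png')
cv2.imwrite('pics/s19z.png',cv2.resize(a[140:260,220:350],None,fx=5,fy=5,interpolation=cv2.INTER_CUBIC))
show()
E
```

```text
t 27.05 p [ 0.4982 -0.1813  0.2184] open 0.042482622668783894 F [ 0.1303 -0.097  -2.3465] j [ 0.3477  0.3754 -0.122   1.834   0.0553  0.9363 -0.8439]
yaw of x,y axes 30.114974967926237 -59.885044673540605 zaxis [-0.0008  0.0003 -1.    ]
t 27.15 p [ 0.4982 -0.1813  0.2182] open 0.043022771464012816 F [ 0.1354  1.2795 -1.298 ] j [ 0.3478  0.3756 -0.122   1.834   0.0553  0.9364 -0.8439]
yaw of x,y axes 30.113038449725387 -59.88699581577811 zaxis [-0.001   0.0003 -1.    ]
```

View pics/s19z.png

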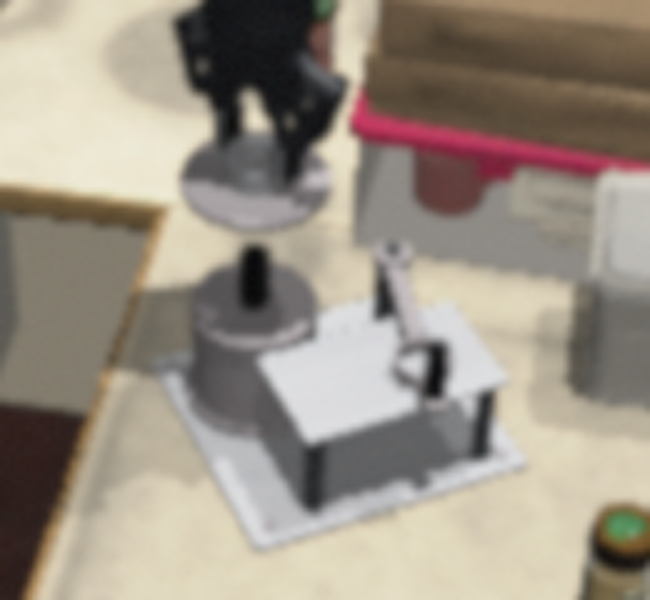

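View pics/w19.png

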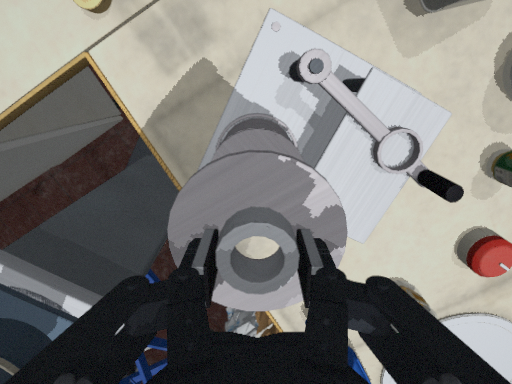

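drive_tool:
  delta_pos:
    - [0,0,0]
    - [0,0,0]
    - [0,0,0]
  twist: [0,0,0]
  jaw: [0.3,0.3,0.3]

```text
time_s: 27.52
position: [0.4985, -0.1814, 0.2187]
eef_rot: [-3.034, -0.816, 0.0]
ft_force: [-0.3, 0.2, -2.8]
opening: 0.0428
```

```bash
python3 - <<'E'
from plan import *
show(); print(order.close_job())
E
```

```text
t 27.525 p [ 0.4985 -0.1814  0.2187] open 0.04276227479814585 F [-0.2718  0.2481 -2.7527] j [ 0.3478  0.375  -0.122   1.8334  0.0553  0.9366 -0.8439]
yaw of x,y axes 30.11181899872061 -59.888181638089456 zaxis [-0.0001  0.0001 -1.    ]
the job is handed in; nothing more can be done
None
```

The whole task was carried out and handed in at 27.5 s of the 72 s allowed; no verdict was reported.

- **Lever and capsule:** I swung the lever to its stop, where the push rose to 16 N. I then guided it back to rest, and the picture afterwards showed the capsule lying in the tin.
- **Lids onto the tin:** I lifted both lids by the knob and lowered them onto the tin. They met the rim at the expected height, with the tool at 0.124 m, and I let go.
- **Outer lid off:** I gripped the collar and lifted straight up, and there was clear space round the knob when I started. The last pictures show the outer lid held level about 11 cm above where it lay on the tin. The inner lid sits level on the tin with its knob upright, and the lever is at rest.

No check failed. The one disagreement was the position of the lids: the top camera put them 3 to 7 mm from where the wrist camera did. I used the wrist camera's figures, because they agreed with where the finger pads appeared in its own picture.

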